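Weigh the honey jar from the back of the display

TASK

The squat honey jar on the display board is hemmed in by a bottle, a square tin and a round canister. First move those three into the side tray, leaving the jar where it is; with all three standing in the tray, put the jar in the middle of the scale's pan; then put the three back on the display board, each on the very place where it stood at the start. Keep all four upright throughout and leave the bread, the sweets bowl and the halva block alone.

Things in the scene. Friction and masses are not known exactly. Their poses are not given: they have to be found in the camera images.
- honey_jar: the jar to weigh: squat round amber glass jar with a flat metal lid, 56 mm diameter up to 46 mm, lid 53 mm diameter, 62 mm high in all, about 0.25 kg. Origin: centre of its underside, z up. Stands in the middle place of the display board
- bottle: tall amber glass bottle with a paper label and a white cap: body 50 mm diameter up to 100 mm, short shoulder, cap 30 mm diameter, 126 mm high in all, about 0.3 kg. Origin: centre of its underside, z up
- square_tin: tall metal tin of square section, 46 mm by 46 mm (sides along its x and y axes) up to 115 mm, small raised lid 38 mm square on top, 124 mm high in all, about 0.22 kg. Origin: centre of its underside, z up. At the start its sides are within about 6 degrees of parallel to the display board's
- round_canister: tall round cardboard canister, 50 mm diameter up to 104 mm, with a domed wooden lid and a small ball knob, 125 mm high in all, about 0.22 kg. Origin: centre of its underside, z up
- display_board: fixed wooden board, top at z = 20 mm, 4 white paper discs (57 mm) mark its places. Origin: on the underside, below the middle place (the jar's); board reaches 110 mm to -x, 45 mm to +x, 107 mm to each side. Other places: 62 mm towards -x (robot's side), +y and -y. Which thing stands on which varies, each within 5 mm of the disc's centre, gaps to the jar 7 to 14 mm
- side_tray: fixed shallow open wooden tray, the side area: 270 mm (its x) by 110 mm (its y) outside, 25 mm high, walls 5 mm, inner floor at 5 mm height. Origin: centre of its underside. It lies to the left or to the right of the display board
- scale: fixed white counter scale, 165 mm by 160 mm, with a flat round steel pan of 150 mm diameter on top, pan surface 60 mm above the origin; it does not give way. Origin: centre of its underside, straight below the middle of the pan. It stands on the other side of the display board from the tray
- bread: bystander: round flat loaf, 110 mm diameter, 40 mm high. Origin: centre of its underside. Leave alone
- sweets_bowl: bystander: blue bowl of sugar crystals, 90 mm diameter, 40 mm high. Origin: centre of its underside. Leave alone
- halva_block: bystander: greyish-brown wrapped block, 50 mm (its x) by 80 mm (its y), 40 mm high. Origin: centre of its underside. Leave alone

How it is judged:
By the outcome, as a careful person would: the job done as asked, in the order asked, and still so for the second after the job is handed in, with the robot touching nothing.
It also fails if it takes over 136 s, if anything falls off the work surface, if the arm or the gripper's body presses on something with over 40 N, if the wrist force passes 120 N, or if a joint passes its speed limit or range.

ROBOT

A 6-joint arm with a two-finger parallel gripper is mounted at the origin on the work surface. World frame = base frame: x ahead of the robot, y to its left, z up, the work surface at z = 0. Lengths are in m, angles in degrees, forces in N, time in s.
With the tool pointing down it reaches from about 0.375 to 0.9 m from the base axis. Payload 3.1 kg.
Tool frame: the origin (TCP) lies at the very end of the fingers, on their centre line; the grasp point (between the pads) lies 19 mm behind it (grip_point_offset is the distance from the TCP to the grasp point, in m); y points along the fingers, x is the direction in which the jaws open and shut, and the axes are right-handed (so a half turn about y gives the same grasp; the last joint's range is limited). The gripper opens to 87 mm and grips with 3 to 60 N. Pads are 19 mm wide; open, the fingers measure 117 mm over their backs; the gripper's body (75 mm by 190 mm) begins 51 mm behind the grasp point.
Start: joints at [62.768, 30.224, 82.088, -0, 67.689, -10.227], TCP at [0.183, 0.598, 0.223] pointing down, gripper open.
Joint ranges: [-176.69, 176.69], [-43.24, 126.21], [12.49, 139.97], [-82, 262], [0, 151.66], [-163.58, 163.58]. Speed limits (degrees/s): [159.86, 159.86, 180, 180, 180, 180].

INTERFACE

Orientations are given as a 3x3 rotation matrix whose columns are the frame's x, y, z axes.
In Python, from rig import * gives the robot as it stands.
- The arm moves only by the tool send_rows, never from a script. Its argument "moves" is text: rows parted by semicolons, each of 5 numbers parted by spaces: the finger opening in mm, from 0 to 87, then the shift along the tool's x, y, z in mm, then the turn about the tool's y in degrees. In form: fingers dx dy dz yaw; .... A call has 1 to 20 rows; each row shifts and turns the commanded pose from where the row before left it, along the tool's axes as they then stand; what a row does not reach is not made up. A row lasts 1/12 s, in which the tool goes at most 41.7 mm and 7.16 degrees, less where a joint would pass 70% of its speed; a pose out of reach is approached as far as the arm can. A call is refused whole if a number of a shift passes 41.7 or a number of a turn 7.16, either way. A call with a gripper value outside its range is refused whole. The fingers move at their own pace and stop on an object; the grip force is fixed at half the most. Time passes only in rows, so rows that do not move let the fingers close. It gives the time, the measured TCP pose, the force and the opening at its end, in the units of the state.
- read_state(): the state, without advancing time (a new reading comes with each control period).
- capture(name): name is "scene" or "top"; returns a dict with "image" (400x640x3 uint8, blue, green, red), "z_map" (400x640 float32, m along the optical axis (not along the pixel's ray), 0 where there is no reading), "mtx" (3x3 intrinsics, pixels), "distortion" ([k1, k2, p1, p2, k3] as OpenCV has them; the pictures are not rectified), "origin" and "rotation" of the camera in the world. Camera axes: x right, y up, looking along -z (the intrinsics and any distortion apply to the point x, -y, -z); pixel columns grow to the right and rows downward; lengths in m; the calibration is good to about 2 mm. A picture is of the moment at which its call begins.
- hand_in(): hands the job in, once; it reports no verdict.
Trained networks look in a picture, given as the dict that the camera call returned (one of the last four; its "shot" number tells which), for a name from the list of things; names that differ only in an ending like _2 or _b are one class to them, and where a whole thing is asked for, a point or a joint stands for the part that bears it (a point fixed in the world has none). Each returns a list of dicts, best first, with "p" (0 to 1); they miss things now and then, are a little off and sometimes report something else, mostly with a low value. They report only what shows in the picture. A call takes as long as a camera call.
- search_frame(picture, name): "bbox" ([left, top, right, bottom] in pixels, round what is visible of it).
- masks_of(picture, name): "region" (400x640 bool, what is visible of it) and "bbox" ([left, top, right, bottom] in pixels, round what is visible of it).
- mark_of(picture, name): "pixel" ([row, column] in pixels: a listed point, or the origin of a listed thing).
The state is a dict: "time_s": time; "joint_positions": joint angles; "qvel": joint speeds; "tau": joint torques, N m; "position": TCP position; "tcp_rot": TCP orientation; "force": force on the tool from outside, world axes, zero at the start; "moment": the same for the moment, N m; "opening": opening from 0.0 (shut) to 1.0 (fully open).
Only numpy, scipy, OpenCV 4.12 (cv2) and the standard library are available. Lean on these libraries where they do the work, as an engineer would, in place of code of your own. Each camera call takes 0.05 s, during which the arm holds its last target. There are 200 camera calls.

## Working session

There is one attempt and no reset: what is moved stays moved. The work goes in short steps, Python scripts to look and compute and a tool call to move; the robot and the scene stay as the last step left them, time stands still between calls to the robot, and variables do not carry over. Pictures are saved under pics/ and viewed, about 12 in all and at most 16, crops included, and the job is handed in when it is done.

Besides the shell and the picture viewer there is one more tool, called after "Call:" as name(argument=value, ...) on one line, values as JSON. send_rows: Moves the arm, as the interface text tells. Its arguments: {"type":"object","properties":{"moves":{"type":"string"}},"required":["moves"]}

```bash
ls; mkdir -p pics; cat > h.py <<'E'
from rig import *
import numpy as np, cv2
def world(c,rc):
    # pixels (N,2) row,col -> world points from depth
    rc=np.asarray(rc,float).reshape(-1,2)
    z=c["z_map"][rc[:,0].astype(int),rc[:,1].astype(int)]
    u=cv2.undistortPoints(rc[:,None,::-1].copy(),np.array(c["mtx"]),np.array(c["distortion"]))[:,0]
    p=np.c_[u[:,0]*z,-u[:,1]*z,-z]
    return (p@np.array(c["rotation"]).T+np.array(c["origin"]))[z>0]
E
python3 - <<'E'
from h import *
s=read_state(); print(s)
ims=[]
for n in("scene","top"):
    c=capture(n); cv2.imwrite(f"pics/{n}0.png",c["image"]); print(n,c["origin"],c["rotation"],c["mtx"],c["distortion"])
    for o in("honey_jar","bottle","square_tin","round_canister","display_board","side_tray","scale","bread","sweets_bowl","halva_block"):
        m=masks_of(c,o)
        for d in m[:2]:
            P=world(c,np.argwhere(d["region"]))
            if len(P): 
                zt=np.percentile(P[:,2],98); T=P[P[:,2]>zt-.008]
                print(o,round(d["p"],2),np.round(d["bbox"]),"med",np.median(P,0).round(3),"ztop",zt.round(3),"topmid",((T.min(0)+T.max(0))/2).round(4),(T.max(0)-T.min(0)).round(3),"all",P.min(0).round(3),P.max(0).round(3))
E
```

```text
pics
{'time_s': 0.0, 'joint_positions': array([ 6.27647585e+01,  3.02762461e+01,  8.21563724e+01,  2.49959035e-04,
        6.76879977e+01, -1.02288272e+01]), 'qvel': array([ 0.05955785,  0.10331322, -0.03239248, -0.0983879 , -0.05890412,
       -0.10775382]), 'tau': array([-8.30719864e-05, -4.40043390e+01, -1.76590794e+01,  6.29841350e-02,
        5.83103439e-02, -1.62269948e-04]), 'position': array([0.18244907, 0.59701986, 0.22160086]), 'tcp_rot': array([[ 2.92479349e-01, -9.66998771e-04, -9.56271350e-01],
       [ 9.56269597e-01, -1.86991380e-03,  2.92480704e-01],
       [-2.07097348e-03, -9.99997784e-01,  3.77800352e-04]]), 'force': array([-0.66209252,  0.10943321,  0.3862417 ]), 'moment': array([-0.03105096, -0.04815803, -0.01251467]), 'opening': 1.0000621508987453}
scene [1.14687744 0.0899314  0.79092109] [[-0.13768478 -0.77898084  0.61174485]
 [ 0.99036816 -0.11739106  0.07341826]
 [ 0.01462196  0.6159612   0.78764078]] [[377.14406569   0.         323.79778798]
 [  0.         377.14406569 197.44596361]
 [  0.           0.           1.        ]] [0.02632356 0.         0.        
[... 4164 characters left out ...]
045]
bread 0.44 [302. 230. 327. 260.] med [0.455 0.004 0.132] ztop 0.144 topmid [0.4554 0.007  0.1413] [0.022 0.032 0.011] all [ 0.431 -0.025  0.018] [0.489 0.027 0.147]
sweets_bowl 0.67 [429. 161. 488. 288.] med [ 0.508 -0.326  0.005] ztop 0.026 topmid [ 0.5112 -0.3228  0.0242] [0.273 0.121 0.012] all [ 0.374 -0.386 -0.003] [ 0.648 -0.261  0.03 ]
sweets_bowl 0.57 [360. 120. 401. 158.] med [ 0.69  -0.148  0.034] ztop 0.044 topmid [ 0.6888 -0.1463  0.0414] [0.086 0.084 0.011] all [ 0.646 -0.188 -0.002] [ 0.732 -0.104  0.047]
halva_block 0.91 [224. 121. 269. 150.] med [0.687 0.148 0.039] ztop 0.043 topmid [0.6922 0.1495 0.0404] [0.062 0.086 0.01 ] all [ 0.66   0.106 -0.004] [0.723 0.193 0.045]
```

```bash
python3 - <<'E'
from h import *
def cloud(c):
    g=np.argwhere(c["z_map"]>0); P=world(c,g); return P
def box(P,lo,hi):
    return P[((P>lo)&(P<hi)).all(1)]
for n in("scene","top"):
    c=capture(n); P=cloud(c)
    print(n,"table z",np.median(box(P,[.35,-.2,-.02],[.65,-.13,.012])[:,2]))
    def rect(nm,lo,hi,pct=None):
        Q=box(P,lo,hi); r=cv2.minAreaRect((Q[:,:2]*1000).astype(np.float32)); (cx,cy),rad=cv2.minEnclosingCircle((Q[:,:2]*1000).astype(np.float32))
        print(nm,len(Q),"rect",np.round(r[0],1),np.round(r[1],1),round(r[2],1),"circ",round(cx,1),round(cy,1),round(rad,1),"z",np.median(Q[:,2]).round(4))
    rect("tin lid",[.46,.04,.141],[.56,.12,.15]); rect("tin body",[.46,.045,.108],[.56,.12,.15])
    rect("bottle cap",[.48,-.09,.137],[.57,-.02,.152])
    rect("bottle body",[.48,-.079,.09],[.57,-.0205,.152])
    rect("jar lid",[.48,-.02,.077],[.56,.044,.09])
    rect("can knob",[.42,-.04,.139],[.487,.04,.152]); rect("can ",[.42,-.04,.1],[.487,.04,.152])
    rect("tray",[.33,-.42,.019],[.7,-.24,.032])
    rect("pan",[.33,.19,.055],[.6,.39,.07])
    rect("board",[.38,-.13,.015],[.6,.14,.026])
    im=c["image"]
    cv2.imwrite(f"pics/{n}_c.png",cv2.resize(im[100:300,130:500] if n=="top" else im[120:300,150:480],(800,436)))
E
```

```text
scene table z 1.0604383300472087e-05
tin lid 185 rect [512.   73.7] [39.1 37.5] 9.3 circ 510.3 74.0 25.1 z 0.1438
tin body 426 rect [512.7  73.9] [44.8 46.2] 10.1 circ 511.3 73.4 30.8 z 0.1362
bottle cap 112 rect [524.9 -51. ] [27.4 28.8] 33.9 circ 524.8 -51.5 14.9 z 0.1453
bottle body 445 rect [530.8 -50.8] [40.2 47.8] 11.2 circ 526.7 -51.3 24.7 z 0.1227
jar lid 294 rect [512.3  10.5] [50.1 64.4] 82.4 circ 512.7 4.9 35.0 z 0.0818
can knob 16 rect [459.    1.3] [11.6  7.9] 57.7 circ 457.7 1.8 6.1 z 0.1422
can  353 rect [459.6   2.2] [47.4 46.1] 10.2 circ 460.3 2.5 24.8 z 0.1291
tray 596 rect [ 511.3 -324.3] [272.8 111.3] 3.0 circ 512.5 -325.4 144.4 z 0.0238
pan 2109 rect [486.4 285.9] [147.7 151. ] 20.3 circ 486.3 286.2 76.3 z 0.0597
board 1462 rect [488.    6.3] [155.1 214.7] 6.3 circ 486.8 6.8 129.6 z 0.0198
top table z -0.0003189458997358008
tin lid 391 rect [508.8  74.7] [37.7 37.8] 10.2 circ 508.3 74.6 25.1 z 0.1437
tin body 621 rect [508.9  74.7] [46.5 46.2] 10.6 circ 508.5 74.3 31.1 z 0.1427
bottle cap 196 rect [522.3 -50. ] [28.3 28.3] 1.8 circ 522.9 -50.5 14.8 z 0.1454
bottle body 549 rect [521.9 -50.2] [48.6 48.7] 3.0 circ 522.8 -50.7 25.3 z 0.1261
jar lid 532 rect [517.2  11.4] [50.9 50.3] 0.6 circ 517.1 10.5 26.4 z 0.0817
can knob 30 rect [456.1   3.4] [9.4 9.3] 0.8 circ 456.1 3.3 5.4 z 0.1424
can  544 rect [456.    4.1] [48.3 48.1] 45.7 circ 456.3 3.6 25.0 z 0.1323
tray 887 rect [ 511.1 -323.8] [270.4 113.4] 2.7 circ 510.6 -323.8 144.5 z 0.024
pan 4088 rect [483.8 286.9] [147.6 148. ] 47.1 circ 484.2 287.1 75.4 z 0.0598
board 4670 rect [485.3   7.4] [155.5 215.5] 6.2 circ 486.0 7.5 129.5 z 0.0196
```

View pics/top0.png

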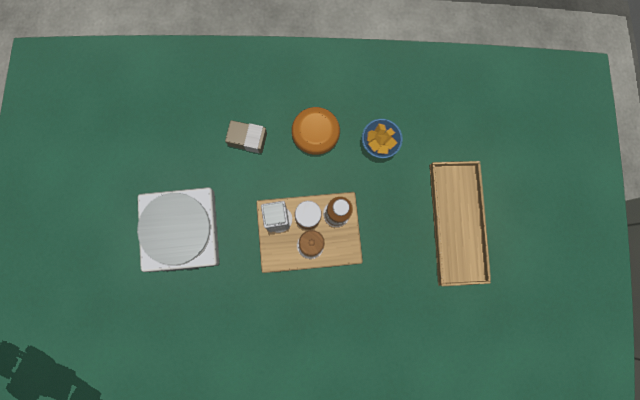

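View pics/scene_c.png

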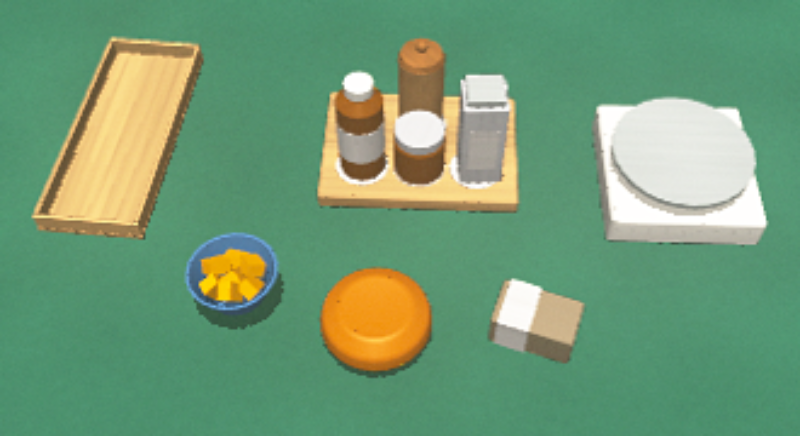

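```bash
cat > go.py <<'E'
# python3 go.py x y z yaw (mm,deg): remaining turn, then shift in the tool axes after that turn
import sys; from h import *
a=list(map(float,sys.argv[1:5])); s=read_state(); R=np.array(s["tcp_rot"]); p=np.array(s["position"])*1000
yaw=np.degrees(np.arctan2(R[1,0],R[0,0])); t=np.radians(a[3]); d=np.array(a[:3])-p
print("t",round(s["time_s"],2),"pos",p.round(1),"yaw",round(yaw,1),"open",round(s["opening"]*87,1),"F",np.round(s["force"],1))
print("turn",round((yaw-a[3]+180)%360-180,1),"dx dy dz",round(d[0]*np.cos(t)+d[1]*np.sin(t),1),round(-d[2],1),round(-d[0]*np.sin(t)+d[1]*np.cos(t),1))
E
```

Call:
send_rows(moves="75 0 0 0 6.67;75 0 0 0 6.67;75 0 0 0 6.67;75 0 0 0 6.67;75 0 0 0 6.67;75 0 0 0 6.67;75 0 0 0 6.67;75 0 0 0 6.67;75 0 0 0 6.67;75 0 0 0 6.67;75 6 0 -16 0;75 13 0 -33 0;75 13 0 -33 0;75 13 0 -33 0;75 13 0 -33 0;75 13 0 -33 0;75 13 0 -33 0;75 13 0 -33 0;75 13 0 -33 0;75 13 0 -33 0")

```text
time_s: 2.87
position: [0.3399, 0.2986, 0.2228]
tcp_rot: [[0.994, 0.001, -0.11], [0.11, 0.0, 0.994], [0.001, -1.0, 0.0]]
force: [1.4, 0.9, -0.5]
opening: 0.86
```

```bash
python3 go.py 524 -51 200 6.25
```

```text
t 2.87 pos [339.9 298.6 222.8] yaw 6.3 open 74.9 F [ 1.4  0.9 -0.5]
turn 0.1 dx dy dz 144.9 22.8 -367.6
```

Call:
send_rows(moves="75 12 2 -31 0;75 12 2 -31 0;75 12 2 -31 0;75 12 2 -31 0;75 12 2 -31 0;75 12 2 -31 0;75 12 2 -31 0;75 12 2 -31 0;75 12 2 -31 0;75 12 2 -31 0;75 12 1 -29 0;75 9 1 -18 0;75 4 1 -10 0;75 0 0 0 0;75 0 0 0 0")

```text
time_s: 4.12
position: [0.523, -0.0484, 0.1993]
tcp_rot: [[0.994, -0.001, -0.109], [0.109, 0.001, 0.994], [-0.001, -1.0, 0.001]]
force: [-0.2, -0.0, -0.5]
opening: 0.861
```

```bash
for i in 1 2 3; do python3 go.py 524 -51 83 6.25; done
```

```text
t 4.12 pos [523.  -48.4 199.3] yaw 6.3 open 74.9 F [-0.2 -0.  -0.5]
turn 0.0 dx dy dz 0.8 116.3 -2.7
t 4.12 pos [523.  -48.4 199.3] yaw 6.3 open 74.9 F [-0.2 -0.  -0.5]
turn 0.0 dx dy dz 0.8 116.3 -2.7
t 4.12 pos [523.  -48.4 199.3] yaw 6.3 open 74.9 F [-0.2 -0.  -0.5]
turn 0.0 dx dy dz 0.8 116.3 -2.7
```

Call:
send_rows(moves="75 1 20 -2 0;75 0 28 0 0;75 0 28 0 0;75 0 24 0 0;75 0 11 0 0;75 0 5 0 0;75 0 0 0 0;75 0 0 0 0;40 0 0 0 0;40 0 0 0 0;40 0 0 0 0;40 0 0 0 0;40 0 0 0 0;40 0 0 0 0")

```text
time_s: 5.28
position: [0.5247, -0.0508, 0.084]
tcp_rot: [[0.994, -0.0, -0.11], [0.11, -0.0, 0.994], [-0.0, -1.0, -0.0]]
force: [-1.0, 0.5, 3.4]
opening: 0.568
```

```bash
python3 go.py 524 -51 83 6.25; python3 - <<'E'
from h import *
for n in("scene","top"):
    im=capture(n)["image"]; a=im[100:300,200:400] if n=="scene" else im[140:300,220:420]
    cv2.imwrite(f"pics/b_{n}.png",cv2.resize(a,(400,400)) )
cv2.imwrite("pics/b.png",np.hstack([cv2.imread("pics/b_scene.png"),cv2.imread("pics/b_top.png")]))
E
```

```text
t 5.28 pos [524.7 -50.8  84. ] yaw 6.3 open 49.5 F [-1.   0.5  3.4]
turn 0.0 dx dy dz -0.7 1.0 -0.1
```

View pics/b.png

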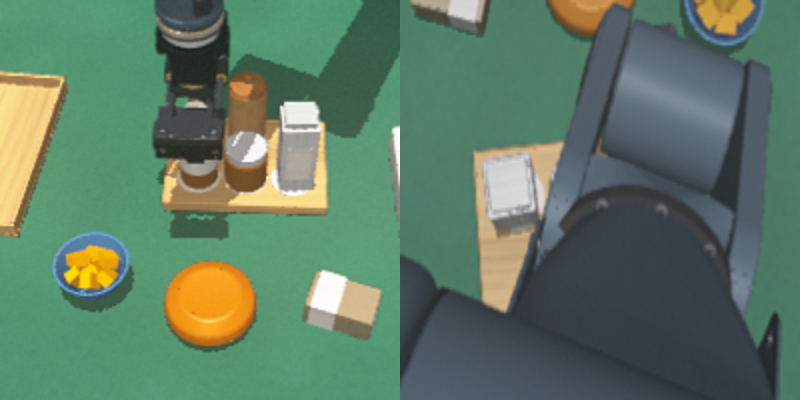

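Call:
send_rows(moves="40 0 -10 0 0;40 0 -20 0 0;40 0 -25 0 0;40 0 -15 -10 0;40 4 0 -20 0;40 5 0 -30 0;40 5 0 -30 0;40 5 0 -30 0;40 5 0 -30 0;40 5 0 -30 0;40 5 0 -30 0;40 5 0 -30 0;40 5 0 -20 0;40 2.5 0 -10 0;40 0 0 -5.5 0;40 0 0 0 0;40 0 0 0 0")

```text
time_s: 6.8
position: [0.6005, -0.3179, 0.1531]
tcp_rot: [[0.994, -0.002, -0.11], [0.11, 0.002, 0.994], [-0.002, -1.0, 0.002]]
force: [-0.4, -0.1, -2.0]
opening: 0.565
```

```bash
python3 go.py 601 -319.6 70 6.25
```

```text
t 6.8 pos [ 600.5 -317.9  153.1] yaw 6.3 open 49.2 F [-0.4 -0.1 -2. ]
turn 0.1 dx dy dz 0.3 83.1 -1.8
```

Call:
send_rows(moves="40 0 25 -1 0;40 0 25 0 0;40 0 20 0 0;40 0 8 0 0;40 0 4 0 0;40 0 2 0 0;40 0 0 0 0;40 0 0 0 0")

```text
time_s: 7.47
position: [0.6023, -0.3208, 0.071]
tcp_rot: [[0.994, 0.002, -0.11], [0.11, -0.001, 0.994], [0.002, -1.0, -0.002]]
force: [-0.2, 0.0, -2.8]
opening: 0.564
```

```bash
python3 go.py 601 -319.6 70 6.25
```

```text
t 7.47 pos [ 602.3 -320.8   71. ] yaw 6.3 open 49.1 F [-0.2  0.  -2.8]
turn 0.1 dx dy dz -1.2 1.0 1.3
```

Call:
send_rows(moves="40 0 1 0 0;40 0 0 0 0;60 0 0 0 0;75 0 0 0 0;75 0 0 0 0;75 0 0 0 0;75 0 -10 0 0;75 0 -30 0 0;75 0 -40 0 0;75 0 -40 0 0;75 0 -12 -20 0;75 0 0 -35 -5;75 0 0 0 0")

```text
time_s: 8.55
position: [0.609, -0.3822, 0.2045]
tcp_rot: [[0.981, 0.007, -0.196], [0.196, -0.01, 0.981], [0.005, -1.0, -0.011]]
force: [0.8, -0.6, -0.6]
opening: 0.859
```

```bash
python3 go.py 457.5 3 200 96.25;  python3 - <<'E'
from h import *
c=capture("scene"); P=world(c,np.argwhere(c["z_map"]>0))
Q=P[(P[:,0]>.55)&(P[:,0]<.65)&(P[:,1]>-.37)&(P[:,1]<-.27)&(P[:,2]>.11)&(P[:,2]<.15)]
print(len(Q),Q.min(0).round(3),Q.max(0).round(3))
cv2.imwrite("pics/b1.png",cv2.resize(c["image"][80:300,130:430],(600,440)))
E
```

```text
t 8.55 pos [ 609.  -382.2  204.5] yaw 11.3 open 74.7 F [ 0.8 -0.6 -0.6]
turn -85.0 dx dy dz 399.4 4.5 108.6
216 [ 0.584 -0.336  0.11 ] [ 0.621 -0.302  0.134]
```

View pics/b1.png

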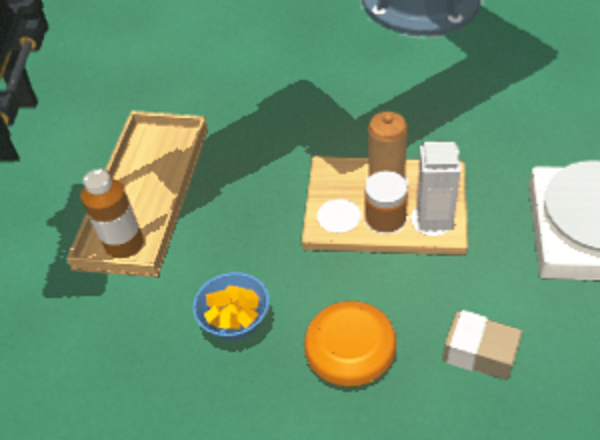

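Call:
send_rows(moves="75 0 0 0 -7.08;75 0 0 0 -7.08;75 0 0 0 -7.08;75 0 0 0 -7.08;75 0 0 0 -7.08;75 0 0 0 -7.08;75 0 0 0 -7.08;75 0 0 0 -7.08;75 0 0 0 -7.08;75 0 0 0 -7.08;75 0 0 0 -7.08;75 0 0 0 -7.08;75 20 0 6 0;75 35 0 10 0;75 35 0 10 0;75 35 0 10 0;75 35 0 10 0;75 35 0 10 0;75 35 0 10 0;75 35 0 10 0")

```text
time_s: 10.27
position: [0.5014, -0.1175, 0.2006]
tcp_rot: [[-0.108, -0.001, -0.994], [0.994, 0.001, -0.108], [0.001, -1.0, 0.001]]
force: [0.5, 0.3, 0.0]
opening: 0.86
```

Call:
send_rows(moves="75 35 0 10 0;75 35 0 10 0;75 35 0 10 0;75 20 0 2 0;75 9 0 0 0;75 0 0 0 0;75 0 0 0 0")

```text
time_s: 10.85
position: [0.4573, 0.0096, 0.2008]
tcp_rot: [[-0.11, 0.001, -0.994], [0.994, -0.001, -0.11], [-0.001, -1.0, -0.001]]
force: [0.1, -0.9, -1.1]
opening: 0.864
```

```bash
python3 go.py 457.5 3 83 96.25
```

```text
t 10.85 pos [457.3   9.6 200.8] yaw 96.3 open 75.2 F [ 0.1 -0.9 -1.1]
turn 0.1 dx dy dz -6.6 117.8 0.5
```

Call:
send_rows(moves="75 -6.5 15 0 0;75 0 28 0 0;75 0 28 0 0;75 0 28 0 0;75 0 14 0 0;75 0 5 0 0;75 0 0 0 0;75 0 0 0 0;40 0 0 0 0;40 0 0 0 0;40 0 0 0 0;40 0 0 0 0;40 0 0 0 0;40 0 0 0 0")

```text
time_s: 12.02
position: [0.4577, 0.0033, 0.0831]
tcp_rot: [[-0.109, 0.001, -0.994], [0.994, -0.0, -0.109], [-0.0, -1.0, -0.001]]
force: [-0.0, -0.7, 5.0]
opening: 0.568
```

```bash
python3 go.py 511 -324 200 96.25
```

```text
t 12.02 pos [457.7   3.3  83.1] yaw 96.3 open 49.4 F [-0.  -0.7  5. ]
turn 0.0 dx dy dz -331.2 -116.9 -17.4
```

Call:
send_rows(moves="40 0 -10 0 0;40 0 -25 0 0;40 0 -35 0 0;40 0 -35 0 0;40 0 -15 0 0;40 -10 0 0 0;40 -25 0 -2 0;40 -32 0 -2 0;40 -32 0 -2 0;40 -32 0 -2 0;40 -32 0 -2 0;40 -32 0 -2 0;40 -32 0 -2 0;40 -32 0 -2 0;40 -32 0 -1 0;40 -25 0 0 0;40 -12 0 0 0;40 -3 0 0 0;40 0 0 0 0;40 0 0 0 0")

```text
time_s: 13.68
position: [0.5093, -0.322, 0.2014]
tcp_rot: [[-0.109, -0.002, -0.994], [0.994, 0.003, -0.109], [0.003, -1.0, 0.002]]
force: [-0.4, -0.3, -3.0]
opening: 0.57
```

```bash
python3 go.py 511 -324 69 96.25
```

```text
t 13.68 pos [ 509.3 -322.   201.4] yaw 96.3 open 49.6 F [-0.4 -0.3 -3. ]
turn 0.0 dx dy dz -2.2 132.4 -1.5
```

Call:
send_rows(moves="40 0 20 0 0;40 0 35 0 0;40 0 35 0 0;40 0 25 0 0;40 0 12 0 0;40 0 5 0 0;40 0 2 0 0;40 0 0.7 0 0;40 0 0 0 0;60 0 0 0 0;75 0 0 0 0;75 0 0 0 0;75 0 0 0 0;75 0 -10 0 0;75 0 -30 0 0;75 0 -40 0 0;75 0 -40 0 0;75 0 -10 0 0;75 0 0 0 0;75 0 0 0 0")

```text
time_s: 15.35
position: [0.5103, -0.3239, 0.1987]
tcp_rot: [[-0.109, 0.001, -0.994], [0.994, -0.001, -0.109], [-0.001, -1.0, -0.001]]
force: [-0.1, -0.5, -0.4]
opening: 0.859
```

```bash
python3 go.py 510.5 74.2 200 10.3
```

```text
t 15.35 pos [ 510.3 -323.9  198.7] yaw 96.3 open 74.7 F [-0.1 -0.5 -0.4]
turn 86.0 dx dy dz 71.4 -1.3 391.6
```

Call:
send_rows(moves="75 0 0 0 7.16;75 0 0 0 7.16;75 0 0 0 7.16;75 0 0 0 7.16;75 0 0 0 7.16;75 0 0 0 7.16;75 0 0 0 7.16;75 0 0 0 7.16;75 0 0 0 7.16;75 0 0 0 7.16;75 0 0 0 7.16;75 0 0 0 7.16;75 4 0 20 0;75 7 0 35 0;75 7 0 35 0;75 7 0 35 0;75 7 0 35 0;75 7 0 35 0;75 7 0 35 0;75 7 0 35 0")

```text
time_s: 17.02
position: [0.5128, -0.0516, 0.1955]
tcp_rot: [[0.984, -0.005, -0.179], [0.179, 0.002, 0.984], [-0.005, -1.0, 0.003]]
force: [0.3, -0.5, -0.2]
opening: 0.864
```

Call:
send_rows(moves="75 7 0 35 0;75 7 0 35 0;75 4 0 30 0;75 0 0 20 0;75 0 0 6 0;75 0 0 0 0;75 0 0 0 0")

```text
time_s: 17.6
position: [0.5093, 0.0731, 0.1966]
tcp_rot: [[0.984, -0.003, -0.18], [0.18, -0.0, 0.984], [-0.003, -1.0, 0.0]]
force: [0.3, -0.2, 1.3]
opening: 0.864
```

```bash
python3 go.py 510.5 74.2 83 10.3
```

```text
t 17.6 pos [509.3  73.1 196.6] yaw 10.4 open 75.2 F [ 0.3 -0.2  1.3]
turn 0.1 dx dy dz 1.4 113.6 0.9
```

Call:
send_rows(moves="75 1 15 1 0;75 0 28 0 0;75 0 28 0 0;75 0 25 0 0;75 0 13 0 0;75 0 5 0 0;75 0 0 0 0;75 0 0 0 0;38 0 0 0 0;38 0 0 0 0;38 0 0 0 0;38 0 0 0 0;38 0 0 0 0;38 0 0 0 0")

```text
time_s: 18.77
position: [0.5107, 0.0748, 0.0843]
tcp_rot: [[0.984, 0.0, -0.18], [0.18, -0.0, 0.984], [0.0, -1.0, -0.0]]
force: [-0.6, 1.0, 3.1]
opening: 0.525
```

```bash
python3 go.py 421 -328.4 200 10.3
```

```text
t 18.77 pos [510.7  74.8  84.3] yaw 10.4 open 45.7 F [-0.6  1.   3.1]
turn 0.1 dx dy dz -160.4 -115.7 -380.6
```

Call:
send_rows(moves="38 0 -10 0 0;38 0 -25 0 0;38 0 -35 0 0;38 0 -35 0 0;38 0 -25 0 0;38 -5 0 -12 0;38 -10 0 -24 0;38 -14 0 -34 0;38 -14 0 -34 0;38 -14 0 -34 0;38 -14 0 -34 0;38 -14 0 -34 0;38 -14 0 -34 0;38 -14 0 -34 0;38 -14 0 -34 0;38 -14 0 -34 0;38 -10 0 -22 0;38 -8 0 -12 0;38 -1.5 0 -4.5 0;38 0 0 0 0")

```text
time_s: 20.43
position: [0.4208, -0.3292, 0.2139]
tcp_rot: [[0.984, 0.0, -0.177], [0.177, 0.0, 0.984], [0.0, -1.0, 0.0]]
force: [-0.2, 0.5, -2.1]
opening: 0.524
```

Call:
send_rows(moves="38 0 0 0 0;38 0 0 0 0")

```text
time_s: 20.6
position: [0.4213, -0.3268, 0.2138]
tcp_rot: [[0.984, -0.0, -0.181], [0.181, 0.001, 0.984], [-0.0, -1.0, 0.001]]
force: [0.2, 0.3, -3.3]
opening: 0.527
```

```bash
python3 go.py 421 -328.4 69 10.3
```

```text
t 20.6 pos [ 421.3 -326.8  213.8] yaw 10.4 open 45.8 F [ 0.2  0.3 -3.3]
turn 0.1 dx dy dz -0.6 144.8 -1.5
```

Lower 144 and release; next target the jar.

Call:
send_rows(moves="38 0 20 -1 0;38 0 35 0 0;38 0 35 0 0;38 0 30 0 0;38 0 14 0 0;38 0 6 0 0;38 0 3 0 0;38 0 1.5 0 0;38 0 0 0 0;55 0 0 0 0;70 0 0 0 0;75 0 0 0 0;75 0 0 0 0;75 0 -10 0 0;75 0 -30 0 0;75 0 -40 0 0;75 0 -40 0 0;75 0 -11 0 0;75 0 0 0 0;75 0 0 0 0")

```text
time_s: 22.27
position: [0.4214, -0.3295, 0.2014]
tcp_rot: [[0.984, 0.001, -0.179], [0.179, -0.002, 0.984], [0.001, -1.0, -0.002]]
force: [-1.6, -0.1, -0.9]
opening: 0.863
```

```bash
python3 go.py 518 10.5 200 6.25;  python3 - <<'E'
from h import *
c=capture("scene"); P=world(c,np.argwhere(c["z_map"]>0))
def box(lo,hi): return P[((P>lo)&(P<hi)).all(1)]
for nm,lo,hi in(("bottle cap",[.55,-.37,.121],[.65,-.27,.14]),("knob",[.46,-.37,.12],[.55,-.27,.14]),("tinlid",[.38,-.37,.12],[.46,-.28,.14]),("jar lid",[.48,-.03,.077],[.56,.05,.09])):
    Q=box(lo,hi); print(nm,len(Q),(Q.min(0)+Q.max(0))/2,np.median(Q[:,2]))
cv2.imwrite("pics/b2.png",cv2.resize(c["image"][80:300,130:430],(600,440)))
E
```

```text
t 22.27 pos [ 421.4 -329.5  201.4] yaw 10.3 open 75.0 F [-1.6 -0.1 -0.9]
turn 4.1 dx dy dz 133.0 1.4 327.5
bottle cap 134 [ 0.60159339 -0.3197071   0.12742582] 0.13022679489030797
knob 47 [ 0.51278358 -0.32439607  0.12520218] 0.12134521867901082
tinlid 190 [ 0.42451881 -0.32855254  0.12607713] 0.12817585308736434
jar lid 270 [0.51841013 0.00905007 0.08149442] 0.08182531633992851
```

View pics/b2.png

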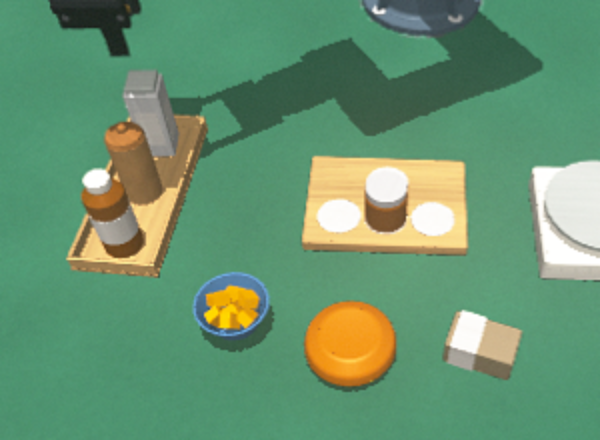

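Call:
send_rows(moves="82 10 0 20 0;82 17 0 35 0;82 17 0 35 0;82 17 0 35 0;82 17 0 35 0;82 17 0 35 0;82 17 0 35 0;82 17 0 35 0;82 15 0 30 0;82 9 0 16 0;82 3 0 6 0;82 0 0 0 0;82 0 0 0 0")

```text
time_s: 23.4
position: [0.517, 0.01, 0.1991]
tcp_rot: [[0.984, -0.003, -0.18], [0.18, -0.0, 0.984], [-0.003, -1.0, 0.0]]
force: [-0.5, 0.5, 0.1]
opening: 0.942
```

```bash
python3 go.py 518 10.5 30 10.3
```

```text
t 23.4 pos [517.   10.  199.1] yaw 10.4 open 82.0 F [-0.5  0.5  0.1]
turn 0.1 dx dy dz 1.1 169.1 0.3
```

Call:
send_rows(moves="82 1 20 0 0;82 0 35 0 0;82 0 35 0 0;82 0 35 0 0;82 0 27 0 0;82 0 12 0 0;82 0 5 0 0;82 0 0 0 0;82 0 0 0 0;45 0 0 0 0;45 0 0 0 0;45 0 0 0 0;45 0 0 0 0;45 0 0 0 0;45 0 0 0 0")

```text
time_s: 24.65
position: [0.5186, 0.0107, 0.0319]
tcp_rot: [[0.984, -0.0, -0.18], [0.18, -0.0, 0.984], [-0.0, -1.0, -0.0]]
force: [-2.0, -0.1, 5.0]
opening: 0.638
```

```bash
python3 go.py 485 286.5 150 10.3
```

```text
t 24.65 pos [518.6  10.7  31.9] yaw 10.4 open 55.5 F [-2.  -0.1  5. ]
turn 0.1 dx dy dz 16.2 -118.1 277.4
```

Call:
send_rows(moves="45 0 -10 0 0;45 0 -25 0 0;45 0 -35 0 0;45 0 -35 0 0;45 0 -15 0 0;45 1 0 12 0;45 2 0 25 0;45 2 0 33 0;45 2 0 33 0;45 2 0 33 0;45 2 0 33 0;45 2 0 33 0;45 2 0 30 0;45 1 0 24 0;45 0 0 14 0;45 0 0 7 0;45 0 0 0 0;45 0 0 0 0")

```text
time_s: 26.15
position: [0.4838, 0.2857, 0.1503]
tcp_rot: [[0.984, -0.002, -0.18], [0.18, -0.001, 0.984], [-0.003, -1.0, -0.001]]
force: [0.3, 0.5, -3.3]
opening: 0.638
```

```bash
python3 go.py 485 286.5 71 10.3
```

```text
t 26.15 pos [483.8 285.7 150.3] yaw 10.4 open 55.5 F [ 0.3  0.5 -3.3]
turn 0.1 dx dy dz 1.3 79.3 0.5
```

Call:
send_rows(moves="45 1 15 0.5 0;45 0 28 0 0;45 0 22 0 0;45 0 8 0 0;45 0 4 0 0;45 0 2 0 0;45 0 0 0 0;45 0 0 0 0")

```text
time_s: 26.82
position: [0.4869, 0.2867, 0.0734]
tcp_rot: [[0.984, 0.002, -0.179], [0.179, 0.001, 0.984], [0.002, -1.0, 0.0]]
force: [0.1, 0.6, -3.2]
opening: 0.637
```

```bash
python3 go.py 485 286.5 71 10.3
```

```text
t 26.82 pos [486.9 286.7  73.4] yaw 10.3 open 55.4 F [ 0.1  0.6 -3.2]
turn 0.0 dx dy dz -1.9 2.4 0.1
```

Call:
send_rows(moves="45 0 0.8 0 0;45 0 0.4 0 0;45 0 0 0 0;45 0 0 0 0")

```text
time_s: 27.15
position: [0.4865, 0.2869, 0.072]
tcp_rot: [[0.984, 0.002, -0.18], [0.18, 0.001, 0.984], [0.002, -1.0, 0.0]]
force: [0.1, -0.7, 0.8]
opening: 0.636
```

Call:
send_rows(moves="55 0 0 0 0;70 0 0 0 0;80 0 0 0 0;80 0 0 0 0;80 0 0 0 0;75 0 -10 0 0;75 0 -30 0 0;75 0 -40 0 0;75 0 -40 0 0;75 0 -10 0 0;75 -5 0 -20 0;75 -10 0 -34 0;75 -10 0 -34 0;75 -10 0 -34 0;75 -10 0 -34 0;75 -10 0 -34 0;75 -10 0 -34 0;75 -10 0 -34 0;75 -10 0 -34 0;75 -10 0 -34 0")

```text
time_s: 28.82
position: [0.4503, -0.0526, 0.2015]
tcp_rot: [[0.984, 0.0, -0.179], [0.179, -0.0, 0.984], [0.0, -1.0, -0.0]]
force: [1.2, -0.7, 0.5]
opening: 0.868
```

Call:
send_rows(moves="75 -10 0 -34 0;75 -10 0 -34 0;75 -10 0 -34 0;75 -10 0 -34 0;75 -10 0 -34 0;75 -10 0 -34 0;75 -10 0 -34 0;75 -6 0 -20 0;75 -3 0 -9 0;75 0 0 -1 0;75 0 0 0 0;75 0 0 0 0")

```text
time_s: 29.82
position: [0.421, -0.327, 0.201]
tcp_rot: [[0.984, -0.001, -0.18], [0.18, 0.002, 0.984], [-0.001, -1.0, 0.002]]
force: [0.2, 0.2, -0.4]
opening: 0.861
```

```bash
python3 go.py 421.5 -329 69 10.3; python3 - <<'E'
from h import *
for n in ("scene","top"):
    c=capture(n); P=world(c,np.argwhere(c["z_map"]>0))
    Q=P[(abs(P[:,0]-.486)<.05)&(abs(P[:,1]-.287)<.05)&(P[:,2]>.115)&(P[:,2]<.13)]
    print(n,len(Q),(Q.min(0)+Q.max(0))/2,Q.max(0)-Q.min(0),np.median(Q[:,2]))
    if n=="scene": cv2.imwrite("pics/b3.png",cv2.resize(c["image"][80:300,130:480],(700,440)))
E
```

```text
t 29.82 pos [ 421. -327.  201.] yaw 10.4 open 74.9 F [ 0.2  0.2 -0.4]
turn 0.1 dx dy dz 0.1 132.0 -2.1
scene 303 [0.48778643 0.28670287 0.12029851] [0.05276727 0.05032364 0.00977937] 0.12152217897111217
top 607 [0.48613732 0.28594883 0.12044896] [0.05231873 0.05221704 0.01075576] 0.12163146515934986
```

View pics/b3.png

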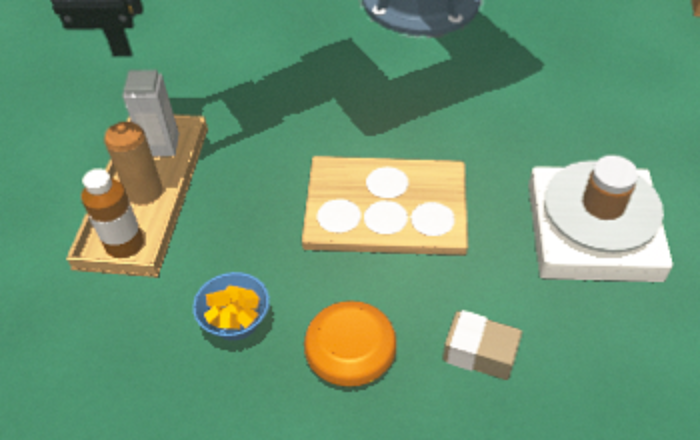

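Call:
send_rows(moves="75 0 15 -1.5 0;75 0 33 0 0;75 0 35 0 0;75 0 30 0 0;75 0 13 0 0;75 0 5 0 0;75 0 0 0 0;75 0 0 0 0;38 0 0 0 0;38 0 0 0 0;38 0 0 0 0;38 0 0 0 0;38 0 0 0 0;38 0 0 0 0")

```text
time_s: 31.08
position: [0.4218, -0.3307, 0.0706]
tcp_rot: [[0.984, 0.001, -0.179], [0.179, -0.001, 0.984], [0.001, -1.0, -0.001]]
force: [-1.4, 0.7, 2.5]
opening: 0.531
```

```bash
python3 go.py 510.6 74.5 200 10.3
```

```text
t 31.08 pos [ 421.8 -330.7   70.6] yaw 10.3 open 46.2 F [-1.4  0.7  2.5]
turn 0.0 dx dy dz 159.9 -129.4 382.8
```

Lift 135, then carry back.

Call:
send_rows(moves="38 0 -10 0 0;38 0 -25 0 0;38 0 -35 0 0;38 0 -35 0 0;38 0 -30 0 0;38 5 0 12 0;38 10 0 24 0;38 14 0 34 0;38 14 0 34 0;38 14 0 34 0;38 14 0 34 0;38 14 0 34 0;38 14 0 34 0;38 14 0 34 0;38 14 0 34 0;38 14 0 34 0;38 10 0 22 0;38 7 0 12 0;38 1.5 0 5 0;38 0 0 0 0")

```text
time_s: 32.75
position: [0.509, 0.0743, 0.2045]
tcp_rot: [[0.983, -0.002, -0.182], [0.182, 0.0, 0.983], [-0.002, -1.0, 0.001]]
force: [-0.5, -0.1, -1.6]
opening: 0.526
```

Call:
send_rows(moves="38 0 0 0 0;38 0 0 0 0")

```text
time_s: 32.92
position: [0.5094, 0.0721, 0.2049]
tcp_rot: [[0.984, -0.001, -0.178], [0.178, -0.0, 0.984], [-0.001, -1.0, -0.0]]
force: [-0.0, -0.0, -1.6]
opening: 0.522
```

```bash
python3 go.py 510.6 74.5 85 10.3; python3 - <<'E'
from h import *
# held tin's visible side, scene camera, compare with the initial body
c=capture("scene"); P=world(c,np.argwhere(c["z_map"]>0))
Q=P[(abs(P[:,0]-.51)<.05)&(abs(P[:,1]-.075)<.05)&(P[:,2]>.14)&(P[:,2]<.19)]
print(len(Q),Q.min(0),Q.max(0))
E
```

```text
t 32.92 pos [509.4  72.1 204.9] yaw 10.3 open 45.4 F [-0.  -0.  -1.6]
turn -0.0 dx dy dz 1.6 119.9 2.2
318 [0.49391949 0.04554536 0.14055385] [0.53706682 0.09776906 0.18973268]
```

Call:
send_rows(moves="38 1.5 15 1 0;38 0 30 0 0;38 0 33 0 0;38 0 25 0 0;38 0 10 0 0;38 0 4 0 0;38 0 2 0 0;38 0 0 0 0;38 0 0 0 0")

```text
time_s: 33.72
position: [0.5126, 0.074, 0.0874]
tcp_rot: [[0.984, 0.003, -0.179], [0.179, -0.0, 0.984], [0.003, -1.0, -0.001]]
force: [0.3, 1.0, -0.9]
opening: 0.525
```

```bash
python3 go.py 510.6 74.5 84 10.3
```

```text
t 33.72 pos [512.6  74.   87.4] yaw 10.3 open 45.7 F [ 0.3  1.  -0.9]
turn 0.0 dx dy dz -1.9 3.4 0.9
```

Call:
send_rows(moves="38 -1 0.5 0 0;38 0 0.5 0 0;38 0 0.5 0 0;38 0 0 0 0;38 0 0 0 0")

```text
time_s: 34.13
position: [0.5108, 0.0741, 0.0856]
tcp_rot: [[0.984, 0.001, -0.18], [0.18, -0.0, 0.984], [0.001, -1.0, -0.0]]
force: [-0.2, 0.3, 6.2]
opening: 0.528
```

Contact. Release, rise, back off toward the tray to see, then measure.

Call:
send_rows(moves="50 0 0 0 0;65 0 0 0 0;75 0 0 0 0;75 0 0 0 0;75 0 -10 0 0;75 0 -30 0 0;75 0 -40 0 0;75 0 -36 0 0;75 0 0 -20 0;75 0 0 -35 0;75 0 0 -35 0;75 0 0 -35 0;75 0 0 -35 0;75 0 0 -35 0;75 0 0 -35 0;75 0 0 -35 0;75 0 0 -35 0;75 0 0 -35 0;75 0 0 -15 0;75 0 0 0 0")

```text
time_s: 35.8
position: [0.5738, -0.2743, 0.201]
tcp_rot: [[0.984, 0.002, -0.176], [0.176, -0.002, 0.984], [0.001, -1.0, -0.002]]
force: [1.2, -0.1, -0.4]
opening: 0.861
```

```bash
python3 go.py 511 -324 200 96.25; cat > m.py <<'E'
from h import *
for n in("scene","top"):
    c=capture(n); P=world(c,np.argwhere(c["z_map"]>0))
    def rect(nm,lo,hi):
        Q=P[((P>lo)&(P<hi)).all(1)]
        if len(Q)<8: print(nm,len(Q)); return
        q=(Q[:,:2]*1000).astype(np.float32); r=cv2.minAreaRect(q); (cx,cy),rad=cv2.minEnclosingCircle(q)
        print(n,nm,len(Q),"rect",np.round(r[0],1),np.round(r[1],1),round(r[2],1),"circ",round(cx,1),round(cy,1),round(rad,1))
    rect("tin lid",[.46,.04,.141],[.56,.12,.15]); rect("tin body",[.46,.045,.108],[.56,.12,.15])
    rect("bottle cap",[.48,-.09,.137],[.57,-.02,.152]); rect("bottle body",[.48,-.079,.09],[.57,-.0205,.152])
    rect("can knob",[.42,-.04,.139],[.487,.04,.152]); rect("can ",[.42,-.04,.1],[.487,.04,.152])
    cv2.imwrite(f"pics/m_{n}.png",c["image"])
E
python3 m.py
```

```text
t 35.8 pos [ 573.8 -274.3  201. ] yaw 10.1 open 74.9 F [ 1.2 -0.1 -0.4]
turn -86.1 dx dy dz -42.5 1.0 67.8
scene tin lid 191 rect [512.3  73.9] [39.3 37.9] 9.5 circ 512.2 73.0 25.2
scene tin body 437 rect [513.9  74. ] [46.8 45.8] 10.1 circ 513.8 73.1 31.0
bottle cap 0
bottle body 0
can knob 0
can  0
top tin lid 400 rect [510.4  75. ] [37.7 38.1] 10.5 circ 509.8 74.3 25.3
top tin body 620 rect [510.3  75. ] [46.5 46.1] 10.7 circ 509.9 75.0 30.6
bottle cap 0
bottle body 0
can knob 0
can  0
```

Call:
send_rows(moves="75 0 0 0 -7.17")

```text
out of range: row 1 has -7.17, outside -7.16 to 7.16
```

Call:
send_rows(moves="75 0 0 0 -7.16;75 0 0 0 -7.16;75 0 0 0 -7.16;75 0 0 0 -7.16;75 0 0 0 -7.16;75 0 0 0 -7.16;75 0 0 0 -7.16;75 0 0 0 -7.16;75 0 0 0 -7.16;75 0 0 0 -7.16;75 0 0 0 -7.16;75 0 0 0 -7.16;75 -12 0 20 0;75 -20 0 30 0;75 -10 0 15 0;75 0 0 3 0;75 0 0 0 0;75 0 0 0 0")

```text
time_s: 37.4
position: [0.5105, -0.3175, 0.2009]
tcp_rot: [[-0.11, 0.0, -0.994], [0.994, 0.001, -0.11], [0.001, -1.0, -0.0]]
force: [0.5, 0.5, 0.0]
opening: 0.859
```

```bash
python3 go.py 510.5 -324 69 96.25
```

```text
t 37.4 pos [ 510.5 -317.5  200.9] yaw 96.3 open 74.7 F [0.5 0.5 0. ]
turn 0.1 dx dy dz -6.5 131.9 0.7
```

Call:
send_rows(moves="75 -6 15 0.5 0;75 0 33 0 0;75 0 35 0 0;75 0 30 0 0;75 0 13 0 0;75 0 5 0 0;75 0 0 0 0;75 0 0 0 0;40 0 0 0 0;40 0 0 0 0;40 0 0 0 0;40 0 0 0 0;40 0 0 0 0;40 0 0 0 0")

```text
time_s: 38.57
position: [0.5105, -0.3255, 0.0703]
tcp_rot: [[-0.109, 0.001, -0.994], [0.994, -0.0, -0.109], [-0.0, -1.0, -0.001]]
force: [-0.4, 0.6, 2.7]
opening: 0.568
```

```bash
python3 go.py 457.6 3 200 96.25
```

```text
t 38.57 pos [ 510.5 -325.5   70.3] yaw 96.2 open 49.4 F [-0.4  0.6  2.7]
turn -0.0 dx dy dz 332.3 -129.7 16.8
```

Call:
send_rows(moves="40 0 -10 0 0;40 0 -25 0 0;40 0 -35 0 0;40 0 -35 0 0;40 0 -30 0 0;40 10 0 0 0;40 25 0 2 0;40 32 0 2 0;40 32 0 2 0;40 32 0 2 0;40 32 0 2 0;40 32 0 2 0;40 32 0 2 0;40 32 0 2 0;40 32 0 1 0;40 25 0 0 0;40 12 0 0 0;40 3 0 0 0;40 0 0 0 0;40 0 0 0 0")

```text
time_s: 40.23
position: [0.4574, 0.0013, 0.2045]
tcp_rot: [[-0.109, -0.0, -0.994], [0.994, -0.0, -0.109], [-0.0, -1.0, 0.0]]
force: [0.1, -0.4, -2.0]
opening: 0.573
```

```bash
python3 go.py 457.6 3 84 96.25
```

```text
t 40.23 pos [457.4   1.3 204.5] yaw 96.3 open 49.9 F [ 0.1 -0.4 -2. ]
turn 0.0 dx dy dz 1.6 120.5 -0.4
```

Call:
send_rows(moves="40 1.5 15 0 0;40 0 30 0 0;40 0 33 0 0;40 0 25 0 0;40 0 10 0 0;40 0 4 0 0;40 0 1.5 0 0;40 0 0.5 0 0;40 0 0 0 0;40 0 0 0 0")

```text
time_s: 41.07
position: [0.4581, 0.0028, 0.0865]
tcp_rot: [[-0.109, 0.002, -0.994], [0.994, -0.001, -0.109], [-0.001, -1.0, -0.002]]
force: [0.2, 0.0, -2.3]
opening: 0.567
```

```bash
python3 go.py 457.6 3 84 96.25
```

```text
t 41.07 pos [458.1   2.8  86.5] yaw 96.2 open 49.3 F [ 0.2  0.  -2.3]
turn -0.0 dx dy dz 0.3 2.5 0.5
```

Call:
send_rows(moves="40 0 0.6 0 0;40 0 0.6 0 0;40 0 0.4 0 0;40 0 0 0 0;40 0 0 0 0")

```text
time_s: 41.48
position: [0.4579, 0.0032, 0.0852]
tcp_rot: [[-0.109, 0.002, -0.994], [0.994, -0.001, -0.109], [-0.001, -1.0, -0.002]]
force: [-1.5, 1.5, 6.3]
opening: 0.569
```

Call:
send_rows(moves="55 0 0 0 0;68 0 0 0 0;75 0 0 0 0;75 0 0 0 0;75 0 -10 0 0;75 0 -30 0 0;75 0 -40 0 0;75 0 -36 0 0;75 -17 0 -5 0;75 -32 0 -10 0;75 -32 0 -10 0;75 -32 0 -10 0;75 -32 0 -10 0;75 -32 0 -10 0;75 -32 0 -10 0;75 -32 0 -10 0;75 -32 0 -10 0;75 -32 0 -10 0;75 -20 0 -8 0;75 -10 0 -4 0")

```text
time_s: 43.15
position: [0.601, -0.3217, 0.1994]
tcp_rot: [[-0.107, 0.001, -0.994], [0.994, -0.002, -0.107], [-0.002, -1.0, -0.001]]
force: [0.8, 0.7, 0.2]
opening: 0.86
```

Call:
send_rows(moves="75 0 0 0 6.93;75 0 0 0 6.93;75 0 0 0 6.93;75 0 0 0 6.93;75 0 0 0 6.93;75 0 0 0 6.93;75 0 0 0 6.93;75 0 0 0 6.93;75 0 0 0 6.93;75 0 0 0 6.93;75 0 0 0 6.93;75 0 0 0 6.93;75 0 0 0 6.84;75 0 0 0 0;75 0 0 0 0")

```text
time_s: 44.4
position: [0.5998, -0.3179, 0.1996]
tcp_rot: [[0.994, -0.001, -0.112], [0.112, 0.001, 0.994], [-0.001, -1.0, 0.001]]
force: [0.7, 0.0, -0.3]
opening: 0.861
```

```bash
python3 m.py;python3 go.py 601 -320.3 69 6.25
```

```text
scene tin lid 189 rect [511.7  73.7] [40.4 37.3] 9.9 circ 512.1 74.1 25.2
scene tin body 439 rect [513.6  73.9] [44.8 46. ] 10.3 circ 512.9 73.2 30.8
bottle cap 0
bottle body 0
scene can knob 14 rect [460.9   3.4] [9.6 7.4] 8.2 circ 460.9 3.7 5.1
scene can  353 rect [462.    3.3] [46.2 46.6] 61.1 circ 461.4 3.2 24.7
top tin lid 394 rect [510.3  74.9] [38.  37.8] 10.0 circ 509.9 74.3 25.4
top tin body 620 rect [510.3  75. ] [46.3 46.2] 10.5 circ 509.9 74.9 30.6
bottle cap 0
bottle body 0
top can knob 11 rect [459.6   6.6] [3.7 9.4] 57.7 circ 458.8 5.3 4.7
top can  246 rect [465.5  14.1] [23.  48.4] 54.8 circ 459.7 5.9 24.2
t 44.5 pos [ 599.9 -318.   199.8] yaw 6.4 open 75.0 F [-0.3  0.3 -1. ]
turn 0.1 dx dy dz 0.8 130.8 -2.4
```

Call:
send_rows(moves="75 0.5 15 -2 0;75 0 33 0 0;75 0 35 0 0;75 0 30 0 0;75 0 12 0 0;75 0 5 0 0;75 0 0 0 0;75 0 0 0 0;40 0 0 0 0;40 0 0 0 0;40 0 0 0 0;40 0 0 0 0;40 0 0 0 0;40 0 0 0 0")

```text
time_s: 45.67
position: [0.601, -0.3203, 0.0708]
tcp_rot: [[0.994, 0.001, -0.109], [0.109, -0.001, 0.994], [0.0, -1.0, -0.001]]
force: [-1.0, 0.6, 3.5]
opening: 0.566
```

```bash
python3 go.py 523.3 -50.8 200 6.25
```

```text
t 45.67 pos [ 601.  -320.3   70.8] yaw 6.3 open 49.2 F [-1.   0.6  3.5]
turn 0.0 dx dy dz -47.9 -129.2 276.4
```

Call:
send_rows(moves="40 0 -10 0 0;40 0 -25 0 0;40 0 -30 0 0;40 0 -20 0 0;40 -3 0 12 0;40 -5 0 25 0;40 -6 0 30 0;40 -6 0 30 0;40 -6 0 30 0;40 -6 0 30 0;40 -6 0 30 0;40 -5 0 30 0;40 -4 0 27 0;40 -1 0 18 0;40 0 0 10 0;40 0 0 4 0;40 0 0 0 0;40 0 0 0 0")

```text
time_s: 47.17
position: [0.5238, -0.0518, 0.1552]
tcp_rot: [[0.994, 0.001, -0.109], [0.109, -0.001, 0.994], [0.001, -1.0, -0.001]]
force: [0.3, -0.3, -1.7]
opening: 0.571
```

```bash
python3 go.py 523.3 -50.8 85 6.25
```

```text
t 47.17 pos [523.8 -51.8 155.2] yaw 6.3 open 49.7 F [ 0.3 -0.3 -1.7]
turn 0.0 dx dy dz -0.4 70.2 1.1
```

Call:
send_rows(moves="40 0 15 0.5 0;40 0 25 0 0;40 0 20 0 0;40 0 6 0 0;40 0 2.5 0 0;40 0 0.5 0 0;40 0 0.5 0 0;40 0 0 0 0;40 0 0 0 0")

```text
time_s: 47.92
position: [0.5238, -0.0508, 0.0862]
tcp_rot: [[0.994, 0.002, -0.109], [0.109, -0.001, 0.994], [0.002, -1.0, -0.001]]
force: [-0.1, -0.4, -2.9]
opening: 0.565
```

```bash
python3 go.py 523.3 -50.8 85 6.25
```

```text
t 47.92 pos [523.8 -50.8  86.2] yaw 6.2 open 49.2 F [-0.1 -0.4 -2.9]
turn -0.0 dx dy dz -0.5 1.2 0.1
```

Call:
send_rows(moves="40 -0.5 0.6 0 0;40 0 0.4 0 0;40 0 0 0 0;40 0 0 0 0")

```text
time_s: 48.25
position: [0.5234, -0.0508, 0.0857]
tcp_rot: [[0.994, 0.002, -0.109], [0.109, -0.001, 0.994], [0.002, -1.0, -0.001]]
force: [-1.3, -0.6, 5.5]
opening: 0.569
```

Contact. Release, rise, clear to the -y side so both cameras see the board.

Call:
send_rows(moves="55 0 0 0 0;68 0 0 0 0;75 0 0 0 0;75 0 0 0 0;75 0 -10 0 0;75 0 -30 0 0;75 0 -40 0 0;75 0 -36 0 0;75 0 0 -20 0;75 0 0 -35 0;75 0 0 -35 0;75 0 0 -35 0;75 0 0 -35 0;75 0 0 -35 0;75 0 0 -35 0;75 0 0 -35 0;75 0 0 -35 0;75 0 0 -35 0;75 0 0 -35 0;75 0 0 0 0")

```text
time_s: 49.92
position: [0.5628, -0.4262, 0.2011]
tcp_rot: [[0.995, 0.003, -0.104], [0.104, -0.007, 0.995], [0.002, -1.0, -0.007]]
force: [0.5, -1.1, 0.6]
opening: 0.862
```

```bash
python3 m.py;python3 go.py 457 3 200 96.25; python3 -c "
import cv2,numpy as np
a=cv2.imread('pics/m_scene.png')[80:300,130:480];b=cv2.imread('pics/m_top.png')[90:310,120:500]
cv2.imwrite('pics/b4.png',np.vstack([cv2.resize(a,(480,300)),cv2.resize(b,(480,280))]))"
```

```text
scene tin lid 187 rect [511.6  73.2] [40.3 37.1] 11.5 circ 511.7 74.0 25.6
scene tin body 438 rect [513.4  73.9] [46.7 46.4] 10.1 circ 513.2 73.2 31.0
scene bottle cap 116 rect [525.6 -51.9] [28.3 26.5] 65.7 circ 524.6 -52.6 15.4
scene bottle body 445 rect [529.9 -50.9] [40.1 48.4] 15.7 circ 526.7 -51.3 24.7
scene can knob 16 rect [461.4   3.2] [9.3 9.5] 25.7 circ 461.3 2.3 5.7
scene can  357 rect [461.5   2.7] [46.9 46.1] 8.4 circ 460.6 2.9 24.8
top tin lid 402 rect [510.3  75. ] [38.2 38. ] 10.6 circ 510.1 74.5 25.4
top tin body 622 rect [510.3  74.9] [46.3 46.3] 10.9 circ 510.0 74.9 30.7
top bottle cap 198 rect [522.3 -50.3] [28.4 28.2] 3.5 circ 523.1 -51.1 14.9
top bottle body 557 rect [521.8 -50.2] [48.5 48.1] 0.7 circ 522.4 -50.9 25.0
top can knob 30 rect [457.9   3.4] [9.3 9.4] 2.5 circ 457.9 3.4 5.4
top can  544 rect [457.9   4.1] [48.3 48.2] 46.0 circ 457.6 3.8 25.0
t 50.02 pos [ 562.2 -419.4  200.4] yaw 6.1 open 74.9 F [0.2 0.1 0.1]
turn -90.1 dx dy dz 431.4 0.4 58.6
```

View pics/b4.png

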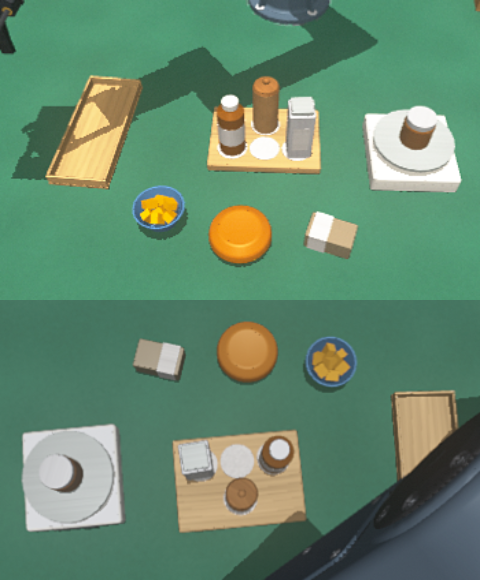

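```bash
python3 -c "
from rig import *
print(hand_in())"
```

```text
the job is handed in; nothing more can be done
None
```

I moved the bottle, canister and tin into the side tray, then put the jar on the scale's pan. After that I put all three back on their own places on the display board and handed the job in at about 50 s of the 136 s allowed.

What the last checks showed:
- **Final pictures:** all four things stand upright, and the bread, sweets bowl and halva block look untouched. The gripper was about 0.37 m from the board, touching nothing.
- **Bottle:** within about 0.5 mm of its start position in the top camera.
- **Tin:** about 1.5 mm off towards +x in the top camera (0 to 1 mm in the scene camera), with its turn unchanged within about 1 degree.
- **Canister:** about 1.9 mm off towards +x in the top camera. I left it and the tin as they were, because re-gripping risked more than it would gain.
- **Jar:** within about 2.5 mm of the pan's middle.

The two cameras disagree with each other by about 2 to 3 mm, and the arm's position readings scatter by 1 to 2 mm. I therefore judged the return positions by comparing each camera with its own starting picture. One row was refused for a turn value just over the limit; it moved nothing.

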